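# Slide the matching slotted flange home on the gauge's stud plate

## Task

Find the flange whose three bolt slots match the spacing of the studs on the plate standing at the gate, and slide the shuttle by its post until that flange is in line with the gate and stands still. Then push that flange straight through the gate, under the stud heads, until it is fully home against the studs, and let go. Keep all flanges flat, never lifting one; leave the other two flanges in their lanes and the screwdriver and the ring where they lie.

Things in the scene. Friction and masses are not known exactly. Their poses are not given: they have to be found in the camera images.
- flange_a: Loose aluminium flange, 0.5 kg, slides at 1 to 4 N. Foot 110 x 110 x 10 mm; origin: centre of its underside. Hub 72 mm diameter, centred at x = -15 mm, aluminium from 10 to 40 mm above the origin, black collar above to 50 mm; its rearmost line (place to push) is at x = -51 mm. Three slots 15 mm wide, 30 mm deep, open to +x, centred at y = -40, 0 and +40 mm. Starts flat in a lane of the shuttle.
- flange_b: Loose aluminium flange, 0.5 kg, slides at 1 to 4 N. Foot 110 x 110 x 10 mm; origin: centre of its underside. Hub 72 mm diameter, centred at x = -15 mm, aluminium from 10 to 40 mm above the origin, black collar above to 50 mm; its rearmost line (place to push) is at x = -51 mm. Three slots 15 mm wide, 30 mm deep, open to +x, centred at y = -20, 0 and +20 mm. Starts flat in a lane of the shuttle.
- flange_c: Loose aluminium flange, 0.5 kg, slides at 1 to 4 N. Foot 110 x 110 x 10 mm; origin: centre of its underside. Hub 72 mm diameter, centred at x = -15 mm, aluminium from 10 to 40 mm above the origin, black collar above to 50 mm; its rearmost line (place to push) is at x = -51 mm. Three slots 15 mm wide, 30 mm deep, open to +x, centred at y = -40, -20 and +40 mm. Starts flat in a lane of the shuttle.
- plate_a: Fixed steel stud plate 118 x 110 mm, top 23 mm above the bench, with three brass shoulder studs (10 mm shank, 17 mm head 15 mm above the plate, 46 mm above the bench) at x = 30 mm, y = -40, 0 and +40 mm. Origin on the bench: a flange fully home has its origin straight above it, 23 mm up, same yaw. One of the three plates stands at the gate; the others are spares parked 270 mm to each side.
- plate_b: Fixed steel stud plate 118 x 110 mm, top 23 mm above the bench, with three brass shoulder studs (10 mm shank, 17 mm head 15 mm above the plate, 46 mm above the bench) at x = 30 mm, y = -20, 0 and +20 mm. Origin on the bench: a flange fully home has its origin straight above it, 23 mm up, same yaw. One of the three plates stands at the gate; the others are spares parked 270 mm to each side.
- plate_c: Fixed steel stud plate 118 x 110 mm, top 23 mm above the bench, with three brass shoulder studs (10 mm shank, 17 mm head 15 mm above the plate, 46 mm above the bench) at x = 30 mm, y = -40, -20 and +40 mm. Origin on the bench: a flange fully home has its origin straight above it, 23 mm up, same yaw. One of the three plates stands at the gate; the others are spares parked 270 mm to each side.
- station (a point): Point in the gate of the fixed fixture, 23 mm above the bench; the plate standing here is the one to fit. x: the push direction, away from the robot; y: along the shuttle's slide; fixture yaw up to 0.12 rad. The gate: two rails 36 mm high, 114 mm apart, mouth 62 mm behind this point, flared to guide a flange up to 6 mm off centre (the shuttle yields). Elsewhere a 36 mm high fence.
- shuttle: Tray that slides only along the fixture's y axis, on a bed, at least 125 mm either way from centred; stays where left, about 3 N slides it. Origin 11 mm above the bench under the middle of the middle lane. Three lanes 118 mm apart in y, 112 mm wide, between blue dividers 12 mm high, open to the fence; at the robot's side a 6 mm high lip, 70 mm from the lanes' middle. Starts with no lane in line with the gate.
- lanes (a point): Point at the middle of the middle lane on the shuttle's deck (24 mm above the bench, where the flanges rest); moves with the shuttle; axes like station's, 122 mm behind it in x. Flanges start 0 to 12 mm behind their lane's middle, slots facing +x.
- post (a point): Centre of the top of the shuttle's black upright post, 22 mm diameter, 52 mm tall, top 76 mm above the bench, fixed to the shuttle on the robot's side between the middle and the +y lane; push it, or pinch it from above, to slide the shuttle.
- driver: Loose screwdriver, 190 mm long, lying on the bench near the robot's right. Bystander; origin at its underside near the middle, x axis along it.
- collar: Loose dark steel ring, 64 mm outside, 18 mm high, lying on the bench at the robot's left. Bystander; origin under its centre.
There are look-alikes about, which are no part of the job. Leave any red or turquoise look-alike of the flange_b alone.

How it is judged:
By the outcome, as a careful person would: the job done as asked, in the order asked, and still so for the second after the job is handed in, with the robot touching nothing.
It also fails if it takes over 51 s, if anything falls off the work surface, if the arm or the gripper's body presses on something with over 40 N, if the wrist force passes 120 N, or if a joint passes its speed limit or range.

## Robot

A 6-joint arm with a two-finger parallel gripper is mounted at the origin on the work surface. World frame = base frame: x ahead of the robot, y to its left, z up, the work surface at z = 0. Lengths are in mm, angles in rad, forces in N, time in s.
With the tool pointing down it reaches from about 275 to 1000 mm from the base axis. Payload 8.4 kg.
Tool frame: the origin (TCP) lies at the very end of the fingers, on their centre line; the grasp point (between the pads) lies 19 mm behind it; z points along the fingers, y is the direction in which the jaws open and shut (so a half turn about z gives the same grasp; the last joint's range is limited). The gripper opens to 85 mm and grips with 20 to 120 N. Pads are 22 mm wide; open, the fingers measure 114 mm over their backs; the gripper's body (76 mm by 85 mm) begins 54 mm behind the grasp point. The pads swing forward as they close: fully open they stand 13 mm farther back than shut.
Start: joints at [1.115, 0.353, 1.633, -0, 1.155, -0.002], TCP at [273.989, 561.745, 231.281] pointing down, gripper open.
Joint ranges: [-2.63, 2.63], [-0.92, 2.1], [0.06, 2.66], [-1.3, 4.44], [0, 2.69], [-3.02, 3.02]. Speed limits (rad/s): [2.22, 2.22, 2.79, 3.14, 3.14, 3.14].

## Interface

Orientations are given as [roll, pitch, yaw] about the fixed x, y, z axes, in that order (R = Rz(yaw) Ry(pitch) Rx(roll)).
In Python, from rig import readout, grab_frame, calibration, r gives the robot as it stands. The module is installed in compiled form; this text tells all that it offers.
- The arm moves only by the tool play_rows, never from a script. Its argument "rows" is a list of rows, each a list of 3 entries, a list of its own where there are three numbers: the closure in counts, from 0 (fully open) to 255 (shut), then the shift along the tool's x, y, z in cm, then the turn, a rotation vector about the tool's x, y, z in rad. In form: [[gripper, [dx, dy, dz], [rx, ry, rz]], ...]. A call has 1 to 12 rows; each row is the pose to reach, as a shift and turn from the pose commanded when the call began, along the tool's axes at that moment; what a row does not reach only later rows make up. A row lasts 1/12 s, in which the tool goes at most 41.7 mm and 7.16 degrees, less where a joint would pass 70% of its speed; a pose out of reach is approached as far as the arm can. A call with a gripper value outside its range is refused whole. The fingers move at their own pace and stop on an object; "squeeze" is the grip in N (left out, the last holds). Time passes only in rows, so rows that repeat a pose let the fingers close. It gives the time, the measured TCP pose, the force and the opening at its end, in the units of the state.
- readout.sense(): the state, without advancing time (a new reading comes with each control period).
- grab_frame(name): name is "scene" or "top" or "wrist"; returns (picture, depth): 384x512x3 uint8, red, green, blue; 384x512 float32, mm along the optical axis (not along the pixel's ray), 0 where there is no reading.
- calibration(name): a dict with "vfov" (degrees; the focal length in pixels is half the picture's height over the tangent of half this angle, whatever the lens; pixels are square), "cx", "cy" (the principal point, pixels), "cam_to_world" (4x4, takes a point from camera to world coordinates). Camera axes: x right, y down, z forward; pixel columns grow to the right and rows downward; lengths in mm; the calibration is good to about 2 mm. The wrist camera is an equidistant fisheye: a pixel r from the principal point sees the ray r / f radians off the axis. A picture is of the moment at which its call begins: read the wrist's pose just before it. calibration takes no time and is no camera call; for the wrist camera it gives the pose at the moment of the call.
- r.sign_off(): hands the job in, once; it reports no verdict.
The state is a dict: "clock": time; "qpos": joint angles; "qvel": joint speeds; "joint_efforts": joint torques, N m; "eef_pos": TCP position; "tcp_rot": TCP orientation; "contact_force": force on the tool from outside, world axes, zero at the start; "wrist_torque": the same for the moment, N m; "opening": opening from 0.0 (shut) to 1.0 (fully open).
Only numpy, scipy, OpenCV 4.12 (cv2) and the standard library are available. Lean on these libraries where they do the work, as an engineer would, in place of code of your own. Each camera call takes 0.05 s, during which the arm holds its last target.

## Working session

There is one attempt and no reset: what is moved stays moved. The work goes in short steps, Python scripts to look and compute and a tool call to move; the robot and the scene stay as the last step left them, time stands still between calls to the robot, and variables do not carry over. Pictures are saved under pics/ and viewed, and the job is handed in when it is done.

Besides the shell and the picture viewer there is one more tool, called after "Call:" as name(argument=value, ...) on one line, values as JSON. play_rows: Moves the arm, as the interface text tells. Its arguments: {"type":"object","properties":{"rows":{"type":"array"},"squeeze":{"type":"number"}},"required":["rows"]}

```bash
mkdir -p pics
python3 - <<'E'
from rig import readout, grab_frame, calibration, r
import cv2, numpy as np
for n in ["scene","top"]:
    im,d=grab_frame(n); cv2.imwrite(f"pics/{n}0.png",im[:,:,::-1]); np.savez(f"{n}0.npz",im=im,d=d)
    c=calibration(n); print(n,c['vfov'],c['cx'],c['cy'],np.round(c['cam_to_world'],3).tolist(), (d>0).mean())
s=readout.sense(); print({k:np.round(v,3).tolist() for k,v in s.items()})
E
```

```text
scene 47.557405193652905 253.08761052231617 191.34872558521843 [[-0.704, 0.46, -0.541, 1211.722], [0.71, 0.461, -0.533, 697.836], [0.004, -0.759, -0.651, 822.424], [0.0, 0.0, 0.0, 1.0]] 0.9957122802734375
top 55.5809519421821 255.8860226689929 187.54937982679792 [[-0.008, -0.991, 0.135, 443.942], [-1.0, 0.007, -0.008, 86.533], [0.007, -0.135, -0.991, 1115.202], [0.0, 0.0, 0.0, 1.0]] 0.9960072835286459
{'clock': 0.1, 'qpos': [1.115, 0.354, 1.634, -0.0, 1.155, -0.002], 'qvel': [-0.001, -0.001, -0.0, -0.001, 0.002, -0.0], 'joint_efforts': [0.001, -60.636, -34.281, 0.0, 0.004, -0.0], 'eef_pos': [273.798, 561.364, 230.647], 'tcp_rot': [-3.14, 0.0, 2.688], 'contact_force': [0.215, 0.76, 0.191], 'wrist_torque': [-0.044, 0.009, -0.066], 'opening': 1.003}
```

View pics/scene0.png

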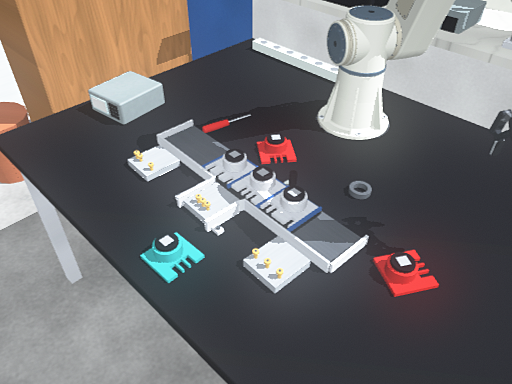

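View pics/top0.png

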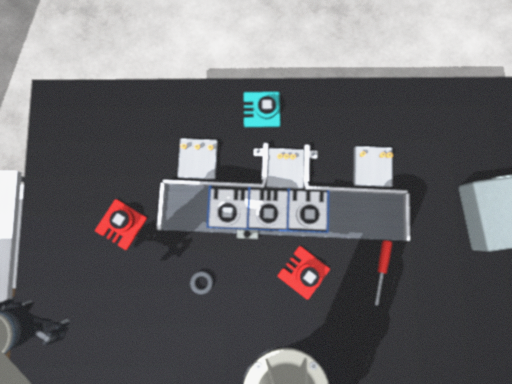

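The gate plate, near (287,165) in the top view, appears to carry three closely spaced studs. I'll enlarge it to check the slots and studs.

Run:
```python
import cv2
im=cv2.imread("pics/top0.png")
cv2.imwrite("pics/topz.png",cv2.resize(im[130:250,150:420],None,fx=2.9,fy=2.9,interpolation=cv2.INTER_CUBIC))
im=cv2.imread("pics/scene0.png")
cv2.imwrite("pics/scz.png",cv2.resize(im[115:300,110:380],None,fx=2.9,fy=2.9,interpolation=cv2.INTER_CUBIC))
```

```text
(no output)
```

View pics/topz.png

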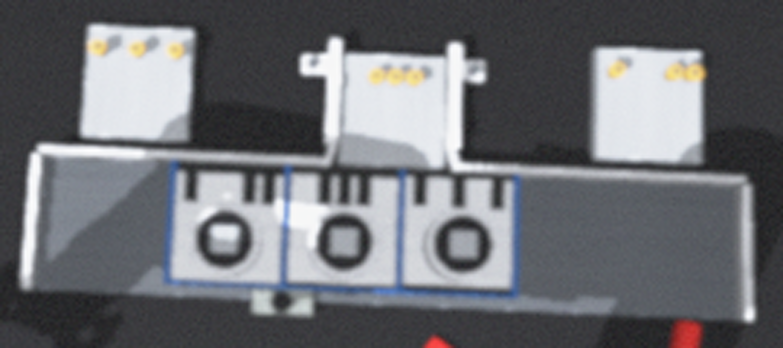

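View pics/scz.png

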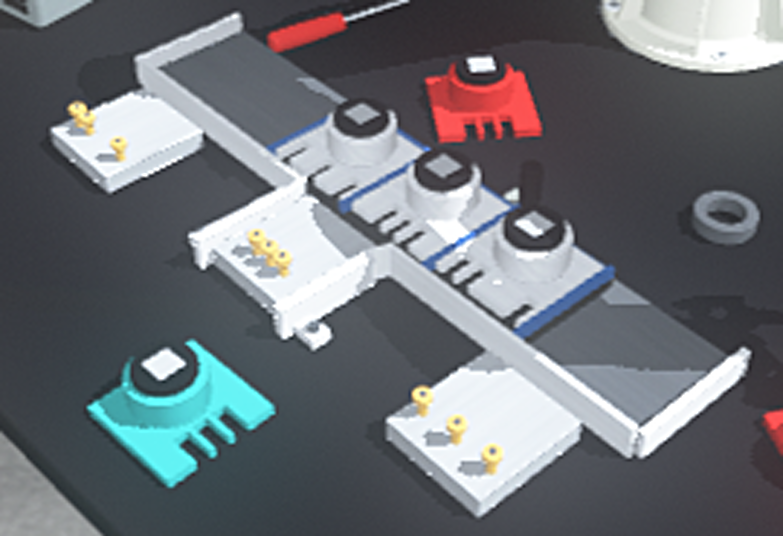

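The gate studs are evenly spaced and close (20 mm), so this is plate_b. The matching flange_b is in the middle lane. Next I'll measure it from the depth cloud and colour masks.

```bash
cat > h.py <<'E'
import numpy as np, cv2
from rig import calibration
def cloud(n,d):
    c=calibration(n); H,W=d.shape; f=H/2/np.tan(np.radians(c['vfov'])/2)
    v,u=np.mgrid[:H,:W]; T=np.array(c['cam_to_world'])
    P=np.stack([(u-c['cx'])/f*d,(v-c['cy'])/f*d,d],-1)
    return P@T[:3,:3].T+T[:3,3]
def ray(n,uv,z):
    c=calibration(n); f=384/2/np.tan(np.radians(c['vfov'])/2); T=np.array(c['cam_to_world'])
    r=T[:3,:3]@np.array([(uv[0]-c['cx'])/f,(uv[1]-c['cy'])/f,1]); o=T[:3,3]
    return o+r*(z-o[2])/r[2]
def blobs(m,amin=4):
    k,l,st,ce=cv2.connectedComponentsWithStats(m.astype(np.uint8))
    return [(ce[i],st[i,4],l==i) for i in range(1,k) if st[i,4]>=amin]
E
python3 - <<'E'
from h import *
for n in ["top","scene"]:
    z=np.load(f"{n}0.npz"); im,d=z['im'],z['d']; P=cloud(n,d)
    hsv=cv2.cvtColor(im,cv2.COLOR_RGB2HSV)
    br=(hsv[...,0]>14)&(hsv[...,0]<32)&(hsv[...,1]>90)&(hsv[...,2]>130)&(P[...,2]<70)&(P[...,0]<800)&(P[...,0]>350)
    print(n,'brass')
    for c,a,m in blobs(br): 
        q=P[m]; print(np.round(c,1),a,np.round(ray(n,c,45),1),np.round(np.median(q,0),0), np.round(q[:,2].max()))
    roi=(P[...,0]>300)&(P[...,0]<700)&(abs(P[...,1])<450)
    hi=roi&(P[...,2]>66)&(P[...,2]<84)
    print('high')
    for c,a,m in blobs(hi,8): print(np.round(c,1),a,np.round(ray(n,c,75),1),np.round(P[m].mean(0),1))
    bl=(hsv[...,0]>105)&(hsv[...,0]<125)&(hsv[...,1]>120)&(hsv[...,2]>60)&roi
    print('blue')
    for c,a,m in blobs(bl,8): 
        q=P[m]; print(np.round(c,1),a,np.round(q.mean(0),1),np.round(q.min(0)),np.round(q.max(0)))
    print(np.round(np.median(P[roi&(abs(P[...,2])<6)],0),1))
E
```

```text
top brass
[184.  146.2] 12 [716.4 293.4  45. ] [716. 293.  45.] 49.0
[197.5 146.5] 12 [715.1 252.8  45. ] [715. 253.  44.] 49.0
[210.5 147.2] 13 [712.8 213.6  45. ] [713. 212.  45.] 47.0
[362.2 153.6] 14 [ 690.1 -242.5   45. ] [ 690. -242.   45.] 50.0
[386.5 154.6] 44 [ 686.4 -315.4   45. ] [ 688. -317.   46.] 50.0
[279.7 156. ] 11 [684.3   5.9  45. ] [684.   5.  47.] 49.0
[289.4 156.1] 28 [683.7 -23.2  45. ] [684. -26.  46.] 52.0
high
[226.5 212.1] 340 [515. 163.  75.] [515.1 163.1  73.8]
[267.4 213. ] 349 [511.7  46.3  75. ] [511.8  46.2  73.8]
[308.7 213.8] 350 [508.5 -71.7  75. ] [508.6 -72.   73.6]
[246.  233.5] 44 [454.  107.5  75. ] [454.  107.5  76.2]
blue
[209.3 188.4] 10 [588.8 217.3  36.4] [578. 215.  35.] [596. 218.  39.]
[328. 200.] 11 [ 551.4 -136.3   36.7] [ 536. -137.   33.] [ 566. -135.   40.]
[208. 205.] 9 [529.2 205.7 156.6] [444.  87.  34.] [ 551.  221. 1115.]
[288.3 229.8] 24 [464.2 -16.9  30.8] [463. -45.  23.] [467.  11.  38.]
[315. 231.] 15 [460.1 -95.7  31.1] [ 460. -116.   28.] [460. -75.  34.]
[4.191e+02 5.590e+01 4.000e-01]
scene brass
[66.8 29.6] 10 [  35
[... 3610 characters left out ...]
9.0
high
[234.4 155.5] 231 [515.9 -65.2  75. ] [514.8 -66.4  74. ]
[263.  173.9] 276 [519.4  53.5  75. ] [518.1  52.3  73.7]
[293.3 173.9] 56 [459.9 112.7  75. ] [458.7 111.8  73.8]
[294.4 194. ] 320 [522.4 170.4  75. ] [521.4 169.6  74. ]
blue
[211.1 161. ] 31 [ 547.6 -135.2   34.8] [ 513. -167.    8.] [ 583. -128.   40.]
[252.3 163.2] 12 [463.4 -43.6  30.7] [459. -64.  27.] [467. -23.  34.]
[244.  175.5] 11 [528.3 -12.9  37.1] [509. -14.  35.] [547. -11.  38.]
[231.4 182.8] 16 [576.5 -14.8  36.5] [554. -16.  31.] [590. -12.  39.]
[267.6 198.6] 45 [552.9 104.3  36.9] [496.  98.  29.] [596. 109.  40.]
[305.  218.5] 143 [538.8 224.6  35. ] [479. 217.  25.] [602. 231.  40.]
[441.5 205.1   1.3]
```

Measurements from the top camera:
- **Fixture yaw:** about -0.05.
- **Gate middle stud:** about (684, -14).
- **Post:** about (455, 108).
- **Shuttle:** needs about -50 mm along y.

I'll hover over the post and check with the wrist camera.

Call:
play_rows(rows=[[105,[-36.2,-32.7,6],[0,0,-0.403]],[105,[-36.2,-32.7,6],[0,0,-0.403]],[105,[-36.2,-32.7,6],[0,0,-0.403]],[105,[-36.2,-32.7,6],[0,0,-0.403]],[105,[-36.2,-32.7,6],[0,0,-0.403]],[105,[-36.2,-32.7,6],[0,0,-0.403]],[105,[-36.2,-32.7,6],[0,0,-0.403]],[105,[-36.2,-32.7,6],[0,0,-0.403]],[105,[-36.2,-32.7,6],[0,0,-0.403]],[105,[-36.2,-32.7,6],[0,0,-0.403]],[105,[-36.2,-32.7,6],[0,0,-0.403]],[105,[-36.2,-32.7,6],[0,0,-0.403]]])

```text
clock: 1.1
eef_pos: [456.3, 106.5, 170.9]
tcp_rot: [-3.141, -0.0, 3.09]
contact_force: [-0.0, 0.7, 0.2]
opening: 0.586
```

Call:
play_rows(rows=[[105,[0,0,0],[0,0,0]],[105,[0,0,0],[0,0,0]],[105,[0,0,0],[0,0,0]]])

```text
clock: 1.35
eef_pos: [455.7, 109.2, 171.1]
tcp_rot: [3.141, -0.001, 3.09]
contact_force: [-0.0, -0.1, 0.4]
opening: 0.587
```

Run:
```python
from rig import readout, grab_frame, calibration, r
import cv2, numpy as np
c=calibration("wrist")
im,d=grab_frame("wrist"); cv2.imwrite("pics/w1.png",im[:,:,::-1]); np.savez("w1.npz",im=im,d=d,T=c['cam_to_world'],k=[c['vfov'],c['cx'],c['cy']])
print(c)
s=readout.sense(); print({k:np.round(v,3).tolist() for k,v in s.items()})
```

```text
{'vfov': 65.70646984690485, 'cx': 250.15495505018708, 'cy': 188.25579593024818, 'cam_to_world': array([[ 5.08661096e-02,  9.56363926e-01,  2.87716320e-01,
         3.82973645e+02],
       [ 9.98705464e-01, -4.86549775e-02, -1.48354335e-02,
         1.13466142e+02],
       [-1.89242387e-04,  2.88098481e-01, -9.57600767e-01,
         3.14409871e+02],
       [ 0.00000000e+00,  0.00000000e+00,  0.00000000e+00,
         1.00000000e+00]])}
{'clock': 1.4, 'qpos': [0.233, 0.184, 2.017, 0.0, 0.941, -1.287], 'qvel': [0.018, -0.004, 0.001, -0.002, 0.001, -0.004], 'joint_efforts': [-1.135, -42.837, -29.125, -0.052, -0.002, -0.006], 'eef_pos': [455.641, 109.783, 171.242], 'tcp_rot': [3.141, -0.0, 3.091], 'contact_force': [-0.678, 0.078, -0.038], 'wrist_torque': [0.011, 0.014, -0.014], 'opening': 0.59}
```

View pics/w1.png

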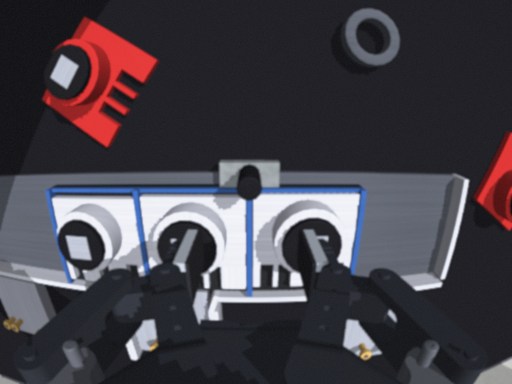

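The wrist view shows the post at about (249,180), between the fingers and slightly to the robot's side of them. The middle-lane flange with the close slots is at about (190,240).

```bash
cat >> h.py <<'E'
def wcloud(d,T,k):
    f=192/np.tan(np.radians(k[0])/2); v,u=np.mgrid[:384,:512]
    x=u-k[1];y=v-k[2]; r=np.hypot(x,y)+1e-9; t=np.tan(r/f)
    P=np.stack([x/r*t*d,y/r*t*d,d],-1); T=np.array(T); return P@T[:3,:3].T+T[:3,3]
E
python3 - <<'E'
from h import *
z=np.load("w1.npz"); P=wcloud(z['d'],z['T'],z['k'])
m=(P[...,2]>66)&(P[...,2]<84)&(P[...,0]<500)&(P[...,0]>400)
for c,a,b in blobs(m,8):
    q=P[b]; q=q[q[:,2]>73]; print(np.round(c,1),a,len(q),np.round(q.mean(0),1),np.round(q.min(0)),np.round(q.max(0)))
    
m=(P[...,2]>66)&(P[...,2]<80)
for c,a,b in blobs(m,60): q=P[b]; print(np.round(c,1),a,np.round(q.mean(0),1),np.round(q.min(0)),np.round(q.max(0)))
E
```

```text
[249.2 187.1] 545 500 [454.2 108.9  76.6] [444.  99.  73.] [465. 120.  79.]
[312.  225.6] 562 403 [494.2 164.9  74.5] [487. 141.  73.] [500. 187.  76.]
[ 78.  230.6] 673 541 [492.  -69.2  74.8] [481. -98.  73.] [500. -44.  77.]
[182.3 229.7] 619 465 [492.4  43.7  74.7] [485.  22.  73.] [500.  70.  77.]
[249.2 187.1] 545 [453.6 109.   76. ] [444.  98.  66.] [465. 120.  79.]
[309.2 237.9] 1393 [505.4 161.2  74. ] [487. 136.  66.] [544. 193.  77.]
[ 81.1 244.6] 1875 [507.  -67.4  74.4] [ 480. -100.   66.] [538. -42.  77.]
[187.2 240.3] 1228 [502.3  49.5  74. ] [484.  18.  66.] [538.  75.  77.]
```

The wrist camera puts the post at (454,109), which agrees with the top view. I'll descend and pinch gently.

Call:
play_rows(rows=[[105,[0.1,0,3],[0,0,0]],[105,[0.1,0,6],[0,0,0]],[105,[0.1,0,9],[0,0,0]],[105,[0.1,0,11],[0,0,0]],[105,[0.1,0,11.8],[0,0,0]],[105,[0.1,0,11.8],[0,0,0]],[255,[0.1,0,11.8],[0,0,0]],[255,[0.1,0,11.8],[0,0,0]],[255,[0.1,0,11.8],[0,0,0]],[255,[0.1,0,11.8],[0,0,0]],[255,[0.1,0,11.8],[0,0,0]],[255,[0.1,0,11.8],[0,0,0]]], squeeze=25)

```text
clock: 2.4
eef_pos: [455.9, 109.7, 54.7]
tcp_rot: [3.14, 0.002, 3.09]
contact_force: [-2.2, 3.2, 8.5]
opening: 0.248
```

Call:
play_rows(rows=[[255,[0,0,0],[0,0,0]],[255,[0,0,0],[0,0,0]],[255,[0,0,0],[0,0,0]],[255,[0,0,0],[0,0,0]]])

```text
clock: 2.73
eef_pos: [455.9, 109.7, 54.7]
tcp_rot: [3.14, 0.002, 3.09]
contact_force: [-1.5, 2.2, 8.0]
opening: 0.248
```

The post is gripped (opening about 21 mm). Now I'll slide it -51 mm along tool y.

Call:
play_rows(rows=[[255,[0,-0.3,0],[0,0,0]],[255,[0,-0.9,0],[0,0,0]],[255,[0,-1.6,0],[0,0,0]],[255,[0,-2.3,0],[0,0,0]],[255,[0,-3.0,0],[0,0,0]],[255,[0,-3.7,0],[0,0,0]],[255,[0,-4.3,0],[0,0,0]],[255,[0,-4.8,0],[0,0,0]],[255,[0,-5.1,0],[0,0,0]],[255,[0,-5.1,0],[0,0,0]],[255,[0,-5.1,0],[0,0,0]],[255,[0,-5.1,0],[0,0,0]]])

```text
clock: 3.73
eef_pos: [453.2, 58.0, 54.7]
tcp_rot: [-3.142, 0.002, 3.091]
contact_force: [-1.2, -2.6, 9.7]
opening: 0.247
```

```bash
cat > chk.py <<'E'
import sys
from h import *
from rig import grab_frame, readout
t=sys.argv[1]
im,d=grab_frame("top"); P=cloud("top",d); cv2.imwrite(f"pics/t{t}.png",cv2.resize(im[130:250,150:420,::-1],None,fx=2.9,fy=2.9,interpolation=cv2.INTER_CUBIC))
roi=(P[...,0]>300)&(P[...,0]<720)&(abs(P[...,1])<450)
ey=np.array([.0505,.9987]);ex=np.array([.9987,-.0505]);o=np.array([683.9,-14.2])
for c,a,m in blobs(roi&(P[...,2]>66)&(P[...,2]<84),8):
    q=ray("top",c,75)[:2]; print(np.round(c,1),a,np.round(q,1),'fixture rel stud',np.round([(q-o)@ex,(q-o)@ey],1))
# brass gate studs
hsv=cv2.cvtColor(im,cv2.COLOR_RGB2HSV)
br=(hsv[...,0]>14)&(hsv[...,0]<32)&(hsv[...,1]>90)&(hsv[...,2]>130)&(abs(P[...,1])<60)&(P[...,0]>650)&(P[...,0]<720)&(P[...,2]>20)
v,u=np.nonzero(br); print('brass gate',u.min(),u.max(),ray("top",((u.min()+u.max())/2,v.mean()),45))
# rails at gate: z 30..42
for row in (160,165,170):
    m=(P[row,:,2]>30)&(P[row,:,2]<44)&(abs(P[row,:,1]+14)<90); uu=np.nonzero(m)[0]; print(row,uu.tolist(),np.round(P[row,uu,1]).tolist())
# blue
bl=(hsv[...,0]>105)&(hsv[...,0]<125)&(hsv[...,1]>80)&(hsv[...,2]>50)&roi
for row in (190,195,200,205,210,215,220):
    uu=np.nonzero(bl[row])[0]; print('blue',row,[(int(x),np.round([(ray("top",(x,row),36)[:2]-o)@ey],1).tolist()) for x in uu])
s=readout.sense(); print(np.round(s['eef_pos'],1),np.round(s['contact_force'],1),s['clock'],s['opening'])
E
python3 chk.py 2
```

```text
[243.7 208.2] 166 [525.8 113.9] fixture rel stud [-164.4  120. ]
[283.2 205.6] 47 [532.4   0.8] fixture rel stud [-152.     7.3]
[326.1 214.4] 351 [ 506.4 -121.5] fixture rel stud [-171.8 -116.1]
brass gate 278 295 [683.96958697 -14.42690223  45.        ]
160 [264, 265, 266, 304, 305, 306, 307] [53.0, 50.0, 47.0, -68.0, -71.0, -74.0, -77.0]
165 [263, 264, 265, 266, 304, 305, 306, 307] [56.0, 53.0, 50.0, 47.0, -68.0, -70.0, -73.0, -77.0]
170 [262, 263, 264, 265, 304, 305, 306, 307] [59.0, 56.0, 53.0, 50.0, -67.0, -70.0, -73.0, -76.0]
blue 190 [(225, [179.3]), (226, [176.3]), (264, [63.0]), (265, [60.0]), (266, [57.0]), (303, [-53.5]), (304, [-56.5]), (305, [-59.5]), (306, [-62.5])]
blue 195 [(225, [178.5]), (226, [175.5]), (265, [59.4]), (305, [-59.8]), (344, [-176.3]), (345, [-179.3]), (346, [-182.3])]
blue 200 [(224, [180.7]), (225, [177.7]), (265, [58.8]), (305, [-60.2]), (344, [-176.4]), (345, [-179.4]), (346, [-182.4])]
blue 205 [(224, [179.9]), (225, [176.9]), (265, [58.3]), (304, [-57.6]), (305, [-60.6]), (344, [-176.6]), (345, [-179.6]), (346, [-182.5])]
blue 210 [(224, [179.1]), (225, [176.1]), (265, [57.7]), (304, [-58.0]), (305, [-60.9]), (344, [-176.7]), (345, [-179.7]), (346, [-182.7])]
blue 215 [(224, [178.3]), (225, [175.3]), (304, [-58.3]), (305, [-61.3]), (344, [-176.9]), (345, [-179.8])]
blue 220 [(223, [180.4]), (224, [177.5]), (304, [-58.7]), (344, [-177.0]), (345, [-180.0])]
[453.2  58.   54.7] [-2.  -2.7  9.7] 3.7833 0.24106804048434072
```

View pics/t2.png

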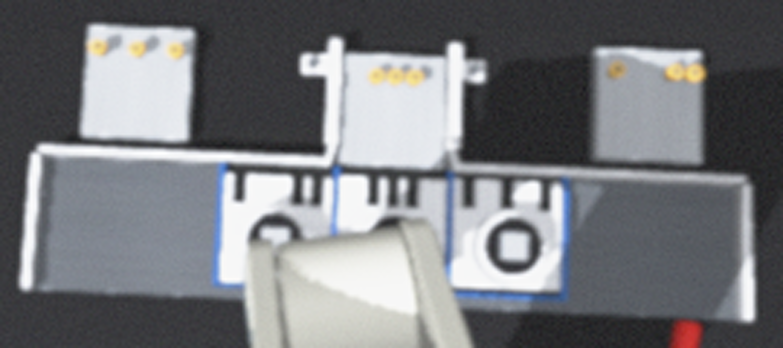

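The dividers at ±59 and ±178 mm are centred on the gate studs within 1 mm, and the middle lane with flange_b is in line. I'll release the post, lift, and go behind the middle hub with the fingers shut.

Call:
play_rows(rows=[[105,[0,0,0],[0,0,0]],[105,[0,0,0],[0,0,0]],[105,[0,0,0],[0,0,0]],[105,[0,0,0],[0,0,0]],[105,[0,0,-2],[0,0,0]],[105,[0,0,-5],[0,0,0]],[105,[0,0,-6],[0,0,0]],[255,[0.4,-3,-6],[0,0,0]],[255,[0.8,-6,-6],[0,0,0]],[255,[0.8,-6,-6],[0,0,0]],[255,[0.8,-6,-6],[0,0,0]],[255,[0.8,-6,-6],[0,0,0]]])

```text
clock: 4.78
eef_pos: [441.5, -1.2, 113.2]
tcp_rot: [3.141, 0.0, 3.09]
contact_force: [-0.3, -0.2, 0.3]
opening: -0.0
```

Call:
play_rows(rows=[[255,[0,0,0],[0,0,0]],[255,[0,0,0],[0,0,0]]])

```text
clock: 4.95
eef_pos: [441.5, -0.6, 113.1]
tcp_rot: [3.141, -0.0, 3.092]
contact_force: [-0.2, 0.1, -0.9]
opening: 0.002
```

```bash
python3 chk.py 3 | grep -v blue
python3 - <<'E'
from h import *
from rig import grab_frame, calibration
c=calibration("wrist"); im,d=grab_frame("wrist"); cv2.imwrite("pics/w3.png",im[:,:,::-1])
P=wcloud(d,c['cam_to_world'],[c['vfov'],c['cx'],c['cy']])
m=(P[...,2]>44)&(P[...,2]<62)&(P[...,0]<530)&(P[...,0]>430)&(abs(P[...,1])<45)
q=P[m]; q=q[abs(q[:,1]+3)<8]; print(len(q),np.round(np.percentile(q[:,0],[1,5,25,50,75]),1))
m=(P[...,2]>66)&(P[...,2]<84)&(P[...,0]<530)&(P[...,0]>400)
for c,a,b in blobs(m,40): q=P[b]; print(np.round(c,1),a,np.round(q.mean(0),1),np.round(q.min(0)),np.round(q.max(0)))
E
```

```text
[243.9 212.8] 326 [512.7 113.4] fixture rel stud [-177.4  118.7]
[285.6 209.1] 159 [522.3  -6. ] fixture rel stud [-161.8    0. ]
[325.4 209. ] 123 [ 521.7 -120.1] fixture rel stud [-156.6 -114. ]
[262.7 234. ] 29 [452.1  60.4] fixture rel stud [-235.2   62.8]
brass gate 278 294 [683.97953598 -12.92525668  45.        ]
160 [263, 264, 265, 266, 304, 305, 306, 307] [56.0, 53.0, 50.0, 47.0, -68.0, -71.0, -75.0, -77.0]
165 [263, 264, 265, 266, 304, 305, 306, 307] [56.0, 53.0, 50.0, 47.0, -68.0, -71.0, -74.0, -76.0]
170 [262, 263, 264, 265, 304, 305, 306, 307] [59.0, 56.0, 53.0, 50.0, -68.0, -70.0, -73.0, -76.0]
[441.5  -0.6 113.2] [ 0.6 -0.3 -0.3] 5.0 -0.0012816677838688364Traceback (most recent call last):
  File "<stdin>", line 6, in <module>
    return _quantile_unchecked(
        a, q, axis, out, overwrite_input, method, keepdims, weights)
    return _ureduce(a,
                    func=_quantile_ureduce_func,
    ...<5 lines>...
                    overwrite_input=overwrite_input,
                    method=method)
    r = func(a, **kwargs)
    result = _quantile(arr,
                       quantiles=q,
    ...<2 lines>...
                       out=out,
                       weights=wgt)
    slices_having_nans = np.isnan(arr[-1, ...])
                                  ~~~^^^^^^^^^
IndexError: index -1 is out of bounds for axis 0 with size 0
```

View pics/w3.png

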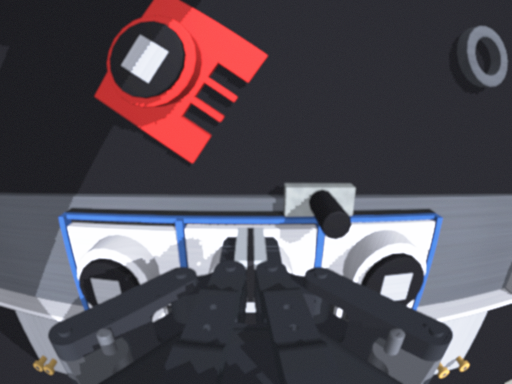

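The post at (330,215) and the dividers have not moved, and the shut fingers are centred behind the middle lane. Descending to z ≈ 42.

Call:
play_rows(rows=[[255,[0,0,2],[0,0,0]],[255,[0,0,4.5],[0,0,0]],[255,[0,0,6.5],[0,0,0]],[255,[0,0,7.1],[0,0,0]],[255,[0,0,7.1],[0,0,0]],[255,[0,0,7.1],[0,0,0]]])

```text
clock: 5.55
eef_pos: [441.4, -1.0, 42.5]
tcp_rot: [-3.142, -0.001, 3.091]
contact_force: [-0.6, -1.1, 1.4]
opening: -0.002
```

Call:
play_rows(rows=[[255,[-0.5,0,0],[0,0,0]],[255,[-1.0,0,0],[0,0,0]],[255,[-1.5,0,0],[0,0,0]],[255,[-2.0,0,0],[0,0,0]],[255,[-2.5,0,0],[0,0,0]],[255,[-3.0,0,0],[0,0,0]],[255,[-3.5,0,0],[0,0,0]],[255,[-4.0,0,0],[0,0,0]],[255,[-4.5,0,0],[0,0,0]],[255,[-5.0,0,0],[0,0,0]],[255,[-5.0,0,0],[0,0,0]]])

```text
clock: 6.47
eef_pos: [493.0, -3.9, 42.4]
tcp_rot: [3.142, 0.002, 3.091]
contact_force: [-0.4, 0.0, 0.8]
opening: 0.006
```

```bash
python3 chk.py 4 | grep -v blue;python3 - <<'E'
from h import *
from rig import grab_frame
im,d=grab_frame("scene"); cv2.imwrite("pics/s4.png",cv2.resize(im[115:300,110:380,::-1],None,fx=2.9,fy=2.9,interpolation=cv2.INTER_CUBIC))
E
```

```text
[244.1 213. ] 339 [512.1 112.7] fixture rel stud [-178.   118.1]
[263.8 234.2] 45 [451.6  57.1] fixture rel stud [-235.6   59.5]
brass gate 278 294 [683.97186922 -12.92510908  45.        ]
160 [263, 264, 265, 266, 304, 305, 306, 307] [56.0, 53.0, 50.0, 47.0, -69.0, -71.0, -74.0, -78.0]
165 [263, 264, 265, 266, 304, 305, 306, 307] [56.0, 53.0, 50.0, 47.0, -68.0, -70.0, -74.0, -76.0]
170 [262, 263, 264, 265, 304, 305, 306, 307] [59.0, 56.0, 53.0, 50.0, -67.0, -70.0, -73.0, -76.0]
[492.6  -3.8  42.4] [ 0.1  0.1 -0.3] 6.5167 -0.0004660261060221556
```

View pics/s4.png

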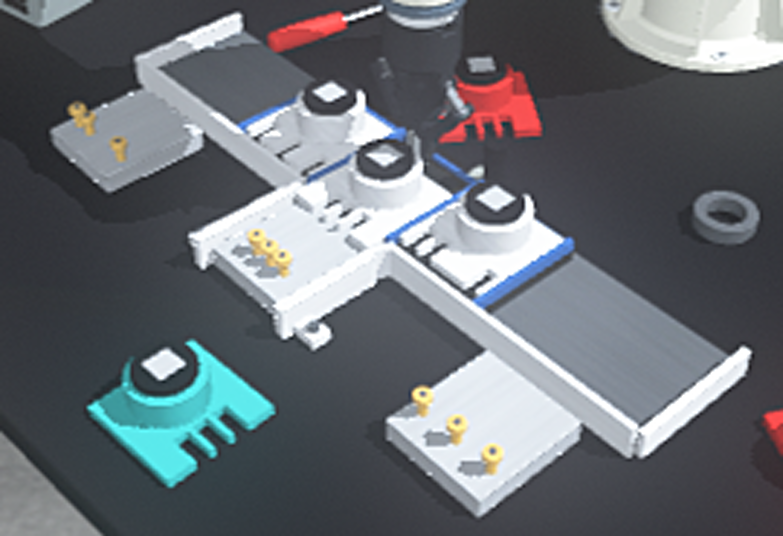

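View pics/t4.png

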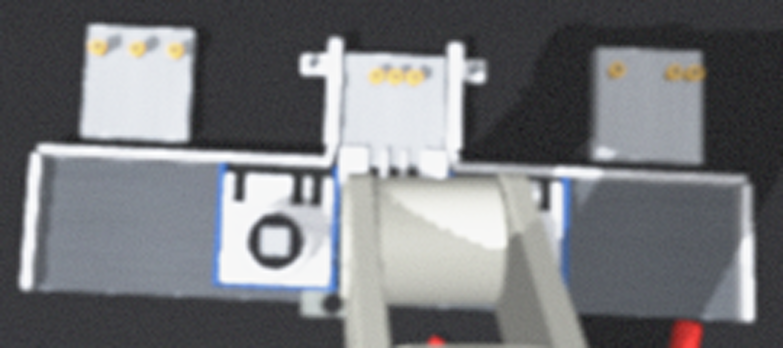

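flange_b's front edge has entered the gate squarely, with its slots at (390,160) in line with the studs. I'll continue the push, then slow down.

Call:
play_rows(rows=[[255,[-0.6,0,0],[0,0,0]],[255,[-1.2,0,0],[0,0,0]],[255,[-1.8,0,0],[0,0,0]],[255,[-2.4,0,0],[0,0,0]],[255,[-3.0,0,0],[0,0,0]],[255,[-3.6,0,0],[0,0,0]],[255,[-4.2,0,0],[0,0,0]],[255,[-4.8,0,0],[0,0,0]],[255,[-5.4,0,0],[0,0,0]],[255,[-6.0,0,0],[0,0,0]],[255,[-6.0,0,0],[0,0,0]]])

```text
clock: 7.48
eef_pos: [553.2, -6.9, 42.5]
tcp_rot: [3.142, 0.002, 3.091]
contact_force: [0.7, 1.0, 1.2]
opening: -0.001
```

```bash
python3 chk.py 5 | tail -1;python3 - <<'E'
from h import *
from rig import grab_frame
im,d=grab_frame("scene"); cv2.imwrite("pics/s5.png",cv2.resize(im[115:300,110:380,::-1],None,fx=2.9,fy=2.9,interpolation=cv2.INTER_CUBIC))
E
```

```text
[552.6  -6.9  42.5] [-0.3  0.3  0. ] 7.5333 -0.0021402311073522562
```

View pics/s5.png

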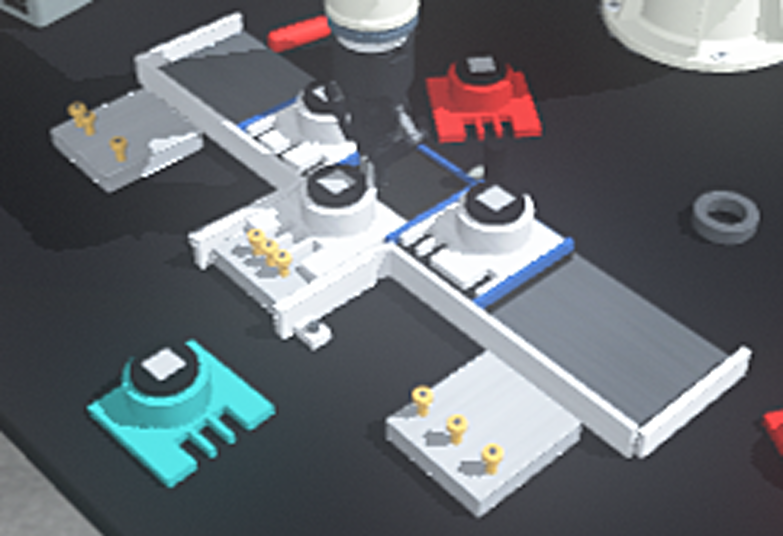

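The flange is approaching the studs squarely, with about 35–40 mm to go. Now for slower steps.

Call:
play_rows(rows=[[255,[-0.3,0,0],[0,0,0]],[255,[-0.6,0,0],[0,0,0]],[255,[-0.9,0,0],[0,0,0]],[255,[-1.2,0,0],[0,0,0]],[255,[-1.5,0,0],[0,0,0]],[255,[-1.8,0,0],[0,0,0]],[255,[-2.1,0,0],[0,0,0]],[255,[-2.4,0,0],[0,0,0]],[255,[-2.7,0,0],[0,0,0]],[255,[-3.0,0,0],[0,0,0]],[255,[-3.0,0,0],[0,0,0]]])

```text
clock: 8.5
eef_pos: [582.2, -8.4, 42.4]
tcp_rot: [3.142, 0.001, 3.091]
contact_force: [-0.5, -0.1, -0.0]
opening: 0.002
```

Call:
play_rows(rows=[[255,[-0.1,0,0],[0,0,0]],[255,[-0.2,0,0],[0,0,0]],[255,[-0.3,0,0],[0,0,0]],[255,[-0.3,0,0],[0,0,0]]])

```text
clock: 8.83
eef_pos: [584.3, -8.5, 42.3]
tcp_rot: [-3.142, 0.0, 3.091]
contact_force: [-1.6, 0.1, 0.5]
opening: -0.003
```

Call:
play_rows(rows=[[255,[-0.1,0,0],[0,0,0]],[255,[-0.2,0,0],[0,0,0]],[255,[-0.3,0,0],[0,0,0]],[255,[-0.3,0,0],[0,0,0]]])

```text
clock: 9.17
eef_pos: [587.5, -8.7, 42.3]
tcp_rot: [3.142, 0.0, 3.091]
contact_force: [-2.2, 0.2, 0.3]
opening: -0.002
```

Call:
play_rows(rows=[[255,[-0.1,0,0],[0,0,0]],[255,[-0.2,0,0],[0,0,0]],[255,[-0.2,0,0],[0,0,0]]])

```text
clock: 9.42
eef_pos: [589.5, -8.8, 42.3]
tcp_rot: [3.142, 0.0, 3.091]
contact_force: [-0.9, -0.6, 0.7]
opening: 0.0
```

Call:
play_rows(rows=[[255,[-0.1,0,0],[0,0,0]],[255,[-0.2,0,0],[0,0,0]],[255,[-0.2,0,0],[0,0,0]]])

```text
clock: 9.67
eef_pos: [591.5, -8.9, 42.3]
tcp_rot: [-3.142, 0.0, 3.091]
contact_force: [-1.7, -0.2, 1.2]
opening: -0.001
```

```bash
python3 chk.py 6 | grep -v blue;python3 - <<'E'
from h import *
from rig import grab_frame
im,d=grab_frame("scene"); cv2.imwrite("pics/s6.png",cv2.resize(im[150:250,160:290,::-1],None,fx=6,fy=6,interpolation=cv2.INTER_CUBIC))
P=cloud("scene",d); m=(P[...,2]>68)&(P[...,2]<78)&(P[...,0]>500)&(P[...,0]<720)&(abs(P[...,1])<60)
for c,a,b in blobs(m,20): print(c,a,P[b].mean(0))
E
```

```text
[243.8 212.8] 333 [512.8 113.5] fixture rel stud [-177.3  118.9]
[263.8 234.2] 45 [451.6  57.1] fixture rel stud [-235.6   59.5]
[216.25179856 184.1942446 ] 278 [639.27404658  -5.48212138  73.83095673]Traceback (most recent call last):
  File "chk.py", line 13, in <module>
    v,u=np.nonzero(br); print('brass gate',u.min(),u.max(),ray("top",((u.min()+u.max())/2,v.mean()),45))
                                           ~~~~~^^
    return umr_minimum(a, axis, None, out, keepdims, initial, where)
ValueError: zero-size array to reduction operation minimum which has no identity
```

View pics/s6.png

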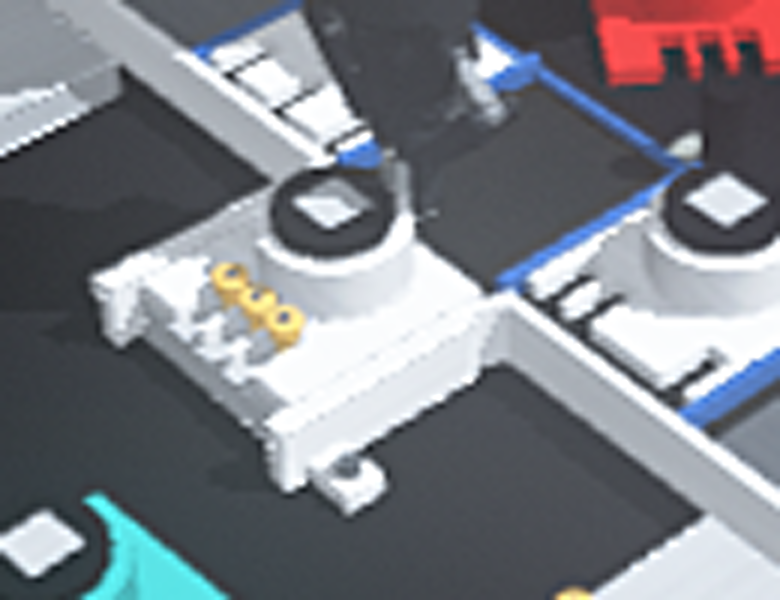

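View pics/t6.png

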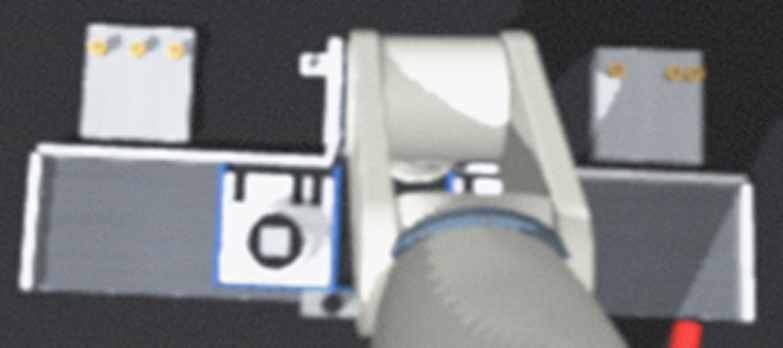

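The studs are well inside the slots, and no force rise has appeared yet. I'll keep going in small steps until contact.

Call:
play_rows(rows=[[255,[-0.1,0,0],[0,0,0]],[255,[-0.2,0,0],[0,0,0]],[255,[-0.2,0,0],[0,0,0]]])

```text
clock: 10.02
eef_pos: [592.6, -8.9, 42.2]
tcp_rot: [-3.142, -0.002, 3.091]
contact_force: [-4.5, 0.7, 2.7]
opening: -0.002
```

Call:
play_rows(rows=[[255,[-0.1,0,0],[0,0,0]],[255,[-0.2,0,0],[0,0,0]],[255,[-0.2,0,0],[0,0,0]]])

```text
clock: 10.27
eef_pos: [592.7, -8.9, 41.8]
tcp_rot: [-3.142, -0.005, 3.091]
contact_force: [-10.2, 0.0, 6.6]
opening: -0.001
```

Call:
play_rows(rows=[[255,[-0.1,0,0],[0,0,0]],[255,[-0.2,0,0],[0,0,0]],[255,[-0.2,0,0],[0,0,0]]])

```text
clock: 10.52
eef_pos: [592.7, -8.9, 41.4]
tcp_rot: [-3.142, -0.009, 3.091]
contact_force: [-16.7, 1.5, 9.3]
opening: 0.002
```

The flange stopped firmly at TCP x = 592.7, where a second 2 mm step gave no motion and the force rose to 17 N. That matches the expected home position with a finger half-thickness of about 11 mm. I'll back straight off, raise, and check.

Call:
play_rows(rows=[[255,[0.5,0,0],[0,0,0]],[255,[1.5,0,0],[0,0,0]],[255,[3.0,0,0],[0,0,0]],[255,[4.0,0,0],[0,0,0]],[255,[4.0,0,-3],[0,0,0]],[255,[4.0,0,-7],[0,0,0]],[255,[4,0,-11],[0,0,0]],[255,[7,0,-15],[0,0,0]],[255,[11,0,-16],[0,0,0]],[255,[15,0,-16],[0,0,0]],[255,[19,0,-16],[0,0,0]],[255,[23,0,-16],[0,0,0]]])

```text
clock: 11.52
eef_pos: [366.8, 2.5, 202.5]
tcp_rot: [3.141, 0.002, 3.091]
contact_force: [-1.1, 0.4, 0.6]
opening: 0.002
```

Call:
play_rows(rows=[[255,[0,4,0],[0,0,0]],[255,[0,8,0],[0,0,0]],[255,[0,12,0],[0,0,0]],[255,[0,16,0],[0,0,0]],[255,[0,20,0],[0,0,0]],[255,[0,24,0],[0,0,0]],[255,[0,28,0],[0,0,0]],[255,[0,32,0],[0,0,0]],[255,[0,32,0],[0,0,0]],[255,[0,32,0],[0,0,0]]])

```text
clock: 12.35
eef_pos: [384.5, 323.9, 202.2]
tcp_rot: [3.141, 0.001, 3.094]
contact_force: [-0.0, -1.5, 0.4]
opening: -0.0
```

```bash
python3 chk.py 7;python3 - <<'E'
from h import *
from rig import grab_frame
im,d=grab_frame("scene"); cv2.imwrite("pics/s7.png",cv2.resize(im[130:260,110:300,::-1],None,fx=4,fy=4,interpolation=cv2.INTER_CUBIC))
P=cloud("scene",d); m=(P[...,2]>68)&(P[...,2]<78)&(P[...,0]>450)&(P[...,0]<720)&(abs(P[...,1])<250)
for c,a,b in blobs(m,20): print(c,a,P[b].mean(0))
E
```

```text
[286.3 169.2] 317 [638.3 -10.2] fixture rel stud [-45.8   1.7]
[243.8 212.9] 337 [512.2 113.4] fixture rel stud [-177.9  118.8]
[326.2 214.8] 344 [ 505.3 -121.7] fixture rel stud [-172.9 -116.4]
[263.8 234.2] 45 [451.6  57.1] fixture rel stud [-235.6   59.5]
brass gate 278 294 [684.23472827 -12.93016959  45.        ]
160 [263, 264, 265, 266, 268, 269, 270, 271, 272, 273, 274, 275, 276, 277, 278, 294, 295, 296, 297, 298, 299, 300, 301, 302, 303, 304, 305, 306, 307] [56.0, 53.0, 50.0, 47.0, 41.0, 38.0, 35.0, 32.0, 29.0, 26.0, 23.0, 20.0, 16.0, 14.0, 10.0, -38.0, -41.0, -44.0, -47.0, -50.0, -53.0, -56.0, -60.0, -62.0, -65.0, -68.0, -71.0, -74.0, -78.0]
165 [263, 264, 265, 266, 268, 269, 270, 271, 272, 273, 274, 299, 300, 301, 302, 303, 304, 305, 306, 307] [56.0, 53.0, 50.0, 47.0, 41.0, 38.0, 35.0, 32.0, 29.0, 26.0, 23.0, -53.0, -55.0, -59.0, -62.0, -65.0, -68.0, -70.0, -74.0, -77.0]
170 [262, 263, 264, 265, 268, 269, 270, 271, 272, 273, 299, 300, 301, 302, 303, 304, 305, 306, 307] [59.0, 56.0, 53.0, 50.0, 41.0, 38.0, 35.0, 32.0, 29.0, 26.0, -52.0, -55.0, -58.0, -62.0, -64.0, -67.0, -70.
[... 970 characters left out ...]
64, [60.1]), (265, [57.1]), (266, [54.1]), (267, [51.2]), (302, [-52.4]), (303, [-55.4]), (304, [-58.3]), (344, [-176.9]), (345, [-179.8]), (346, [-182.8])]
blue 220 [(223, [180.4]), (224, [177.5]), (264, [59.5]), (265, [56.5]), (266, [53.6]), (302, [-52.8]), (303, [-55.7]), (304, [-58.7]), (344, [-177.0]), (345, [-180.0]), (346, [-182.9])]
[384.3 322.4 202. ] [-0.5 -1.4 -0.5] 12.4 -0.002297129242409713
[223.75806452 147.67204301] 186 [ 510.73384894 -116.85104471   74.57901535]
[279.89285714 166.10714286] 28 [458.80808876  61.75137543  73.9059082 ]
[280.78927203 184.37547893] 261 [517.84996291 118.30578793  74.72045389]
[215.09960159 184.74103586] 251 [643.06727329  -5.92047703  73.87218057]
```

View pics/s7.png

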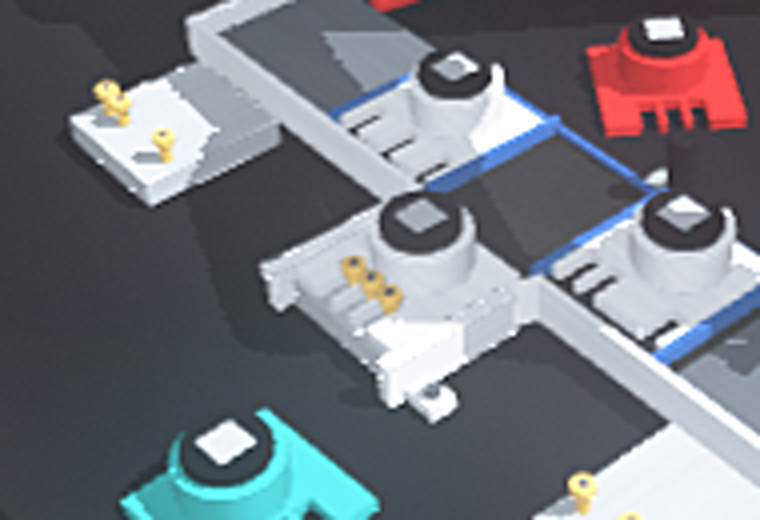

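View pics/t7.png

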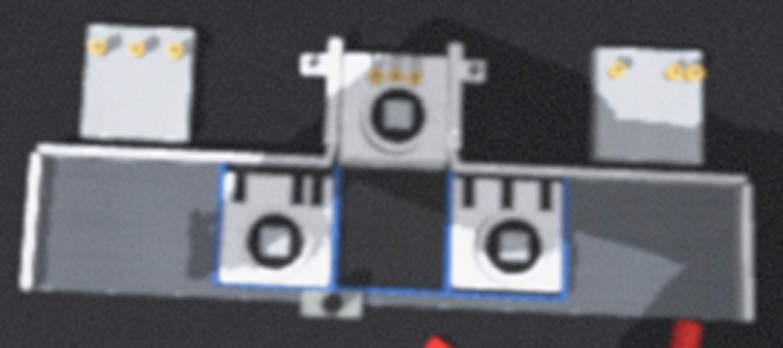

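The hub centre is 45.8 mm behind the stud row (45 expected at home), the other flanges are still in their lanes, and the arm is clear. Handing in.

```bash
python3 -c "
from rig import r
print(r.sign_off())"
```

```text
the job is handed in; nothing more can be done
None
```

The job is done and handed in at about 12.4 s of the 51 s: flange_b is home in the gate and the arm is clear of everything.

- **Match:** The plate at the gate has studs at -20, 0 and +20 mm, so it needed flange_b, which was in the middle lane.
- **Shuttle:** I pinched the post, slid the shuttle 51 mm towards -y until that lane was in line with the gate (within about 1 mm), and let go.
- **Push:** I pushed the hub through the gate with the fingers shut. The flange stopped against the studs at about 17 N, and I backed straight off.

**Last checks:**
- The hub centre measured 45.8 mm behind the stud row, against 45 mm when fully home. It was about 1.7 mm off centre sideways, within the camera error.
- The other two flanges were still in their lanes and the shuttle had not moved.
- The screwdriver and the ring were not touched, but I did not re-measure where they lie.

The scene and top cameras disagreed by about 5 to 10 mm in absolute position. I relied on positions relative to the studs in the top view, and on contact force, instead.

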